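# Set the flask shaker's speed dial to its red mark and start it

## Robot

A 6-joint arm with a two-finger parallel gripper is mounted at the origin on the work surface. World frame = base frame: x ahead of the robot, y to its left, z up, the work surface at z = 0. Lengths are in mm, angles in rad, forces in N, time in s.
With the tool pointing down it reaches from about 300 to 775 mm from the base axis. Payload 14.6 kg.
Tool frame: the origin (TCP) lies between the finger pads; the fingertips stand 19 mm ahead of it and the grasp point (between the pads) is the TCP; z points along the fingers, y is the line along which they close (so a half turn about z gives the same grasp; the last joint's range is limited). The gripper opens to 94 mm and grips with 3 to 60 N. Pads are 16 mm wide; open, the fingers measure 119 mm over their backs; the gripper's body (75 mm by 177 mm) begins 78 mm behind the grasp point.
Start: joints at [-1.416, 0.3, 1.521, -0, 1.321, -0.067], TCP at [120.986, -536.518, 224.446] pointing down, gripper open.
Joint ranges: [-3.03, 3.03], [-0.79, 2.21], [0.23, 2.52], [-1.04, 4.18], [0, 3.07], [-2.55, 2.55]. Speed limits (rad/s): [2.22, 2.22, 2.57, 3.14, 3.14, 3.14].

## Interface

Orientations are given as [roll, pitch, yaw] about the fixed x, y, z axes, in that order (R = Rz(yaw) Ry(pitch) Rx(roll)).
In Python, from cell import monitor, imaging, job, find_in, trace gives the robot as it stands. The module is installed in compiled form; this text tells all that it offers.
- The arm moves only by the tool arm_command, never from a script. Its argument "steps" is a list of rows, each a list of 5 numbers: the opening, from 0 (shut) to 1 (fully open), then the shift along the tool's x, y, z in mm, then the turn about the tool's z in degrees. In form: [[gripper, dx, dy, dz, turn], ...]. A call has 1 to 20 rows; each row is the pose to reach, as a shift and turn from the pose commanded when the call began, along the tool's axes at that moment; what a row does not reach only later rows make up. A row lasts 1/8 s, in which the tool goes at most 62.5 mm and 10.7 degrees, less where a joint would pass 70% of its speed; a pose out of reach is approached as far as the arm can. A call with a gripper value outside its range is refused whole. The fingers move at their own pace and stop on an object; "force" is the grip in N (left out, the last holds). Time passes only in rows, so rows that repeat a pose let the fingers close. It gives the time, the measured TCP pose, the force, the opening and the grip force at its end, in the units of the state.
- monitor.read_state(): the state, without advancing time (a new reading comes with each control period).
- imaging.camera(name): name is "scene" or "top" or "wrist"; returns a dict with "img" (384x512x3 uint8, red, green, blue), "mtx" (3x3 intrinsics, pixels), "view" (4x4, takes a point from world to camera coordinates). Camera axes: x right, y down, z forward; pixel columns grow to the right and rows downward; lengths in mm; the calibration is good to about 2 mm. A picture is of the moment at which its call begins. There is no depth.
- job.sign_off(): hands the job in; it is judged then, once.
Trained networks look in a picture, given as the dict that the camera call returned (one of the last four; its "shot" number tells which), for a name from the list of things; names that differ only in an ending like _2 or _b are one class to them, and where a whole thing is asked for, a point or a joint stands for the part that bears it (a point fixed in the world has none). Each returns a list of dicts, best first, with "p" (0 to 1); they miss things now and then, are a little off and sometimes report something else, mostly with a low value. They report only what shows in the picture. A call takes as long as a camera call.
- find_in(picture, target): "rect" ([centre column, centre row, width, height] in pixels, round what is visible of it).
- trace(picture, target): "region" (384x512 bool, what is visible of it) and "rect" ([centre column, centre row, width, height] in pixels, round what is visible of it).
The state is a dict: "clock": time; "joints": joint angles; "qd": joint speeds; "effort": joint torques, N m; "eef_pos": TCP position; "eef_rot": TCP orientation; "wrist_force": force on the tool from outside, world axes, zero at the start; "moment": the same for the moment, N m; "finger_gap": finger opening in mm; "finger_force": force on a finger pad.
Only numpy, scipy, OpenCV 4.12 (cv2) and the standard library are available. Lean on these libraries where they do the work, as an engineer would, in place of code of your own. Each camera call takes 0.05 s, during which the arm holds its last target. There are 200 camera calls.

## Task

Set the speed of the flask shaker: with a fingertip, push the blue pointer bar of the large dial round from one side, without pinching it, until its white index line points at the red set mark on the scale ring. Only when it is lined up, press the green start button with a fingertip and let it come back up. Leave the timer knob, the red mark and the glassware and other things around as they are.

Things in the scene. Friction and masses are not known exactly. Their poses are not given: they have to be found in the camera images.
- shaker: Orbital flask shaker, fixed, white, 340 mm wide; along its front a dark control panel, 145 mm deep, sloping 15 degrees down to the front, its middle 75 mm above the bench. Origin on the bench under the speed dial's centre; x to the back of the machine, y to the operator's left, z up. Platform from x = 70 mm, 128 mm high; empty clamps (to 170 mm) at x = 125 mm; flasks to 285 mm from x = 180 mm.
- dial_axis (a point): Centre of the large speed dial in the middle of the panel, on its axis, level with the top of its flat dark grey disc (76 mm diameter) and of the black 114 mm scale ring with white lines around it (flush, 6 mm proud of the panel). z out of the panel along the axis, x up the slope, y to the operator's left.
- speed_dial (a joint): Angle of the speed dial, rad, 0 to 4.71, growing clockwise seen from above. At 0 its index points 135 degrees counter-clockwise of dial_axis x, at 2.356 along x. Turns stiffly (0.06 N m), stays where left. On its disc stands a straight blue bar through the axis, 65 mm long, 14 mm wide, 24 mm high above the disc; the white index line is on one half of it.
- dial_index (a point): Outer end of the white index line on the speed dial: 40 mm from the axis, 1 mm above the disc; x points radially outward along the index line, z out of the panel.
- mark_line (a point): Inner end of the red set mark, a flat red tab 4.5 mm wide and 2 mm high on the scale ring, from 40 to 61 mm from the dial's axis: the speed to be set. 40 mm from the axis, 1 mm above the disc; x points radially outward along the mark, z out of the panel.
- set_mark (a joint): Angle of the red set mark about the dial's axis, rad, measured exactly as speed_dial is (equal values: index and mark are in line). It is a stiff friction tab, to be left as it is.
- start_top (a point): Centre of the top of the green round start button (26 mm diameter, in a black housing), on the panel 105 mm to the left of the speed dial; z points out of the panel.
- start (a joint): Travel of the start button, m: 0 up, 0.006 fully down. A sprung momentary button, about 5 N when fully down; it comes back up by itself.
- timer_index (a point): White line on the timer, a small round black knob (40 mm diameter, 20 mm high) on the panel 115 mm to the right of the speed dial; not part of the job. This point lies on its rim, 18 mm from its axis.
- flask_a: Stoppered conical glass flask, 84 mm wide at the foot, 154 mm high, standing in a white tray on the bench; origin at the centre of its underside.
- flask_b: Like flask_a, green stopper; in the white tray.
- flask_c: Like flask_a; in the white tray.
- beaker: Empty glass beaker, 66 mm diameter, 85 mm high, on the bench before the panel; origin at the centre of its underside.
- small_flask: Small stoppered conical flask, 62 mm wide, 109 mm high, on the bench before the panel; origin at the centre of its underside.
- reagent: Small amber bottle with a blue cap, 48 mm diameter, 95 mm high, on the bench before the panel; origin at the centre of its underside.
- pen: White marker pen with a blue cap, 105 mm long, 14 mm thick, lying on the bench; origin at the centre of its underside, x along it.

How it is judged:
By the outcome, as a careful person would: the job done as asked, in the order asked, and still so for the second after the job is handed in, with the robot touching nothing.
It also fails if it takes over 48 s, if anything falls off the work surface, if the arm or the gripper's body presses on something with over 40 N, if the wrist force passes 120 N, or if a joint passes its speed limit or range.

## Working session

There is one attempt and no reset: what is moved stays moved. The work goes in short steps, Python scripts to look and compute and a tool call to move; the robot and the scene stay as the last step left them, time stands still between calls to the robot, and variables do not carry over. Pictures are saved under pics/ and viewed, at most 10 in all, crops included, and the job is handed in when it is done.

Besides the shell and the picture viewer there is one more tool, called after "Call:" in YAML: its name, and indented under it one key for each argument. arm_command: Moves the arm, as the interface text tells. Its arguments: {"type":"object","properties":{"steps":{"type":"array","items":{"type":"array","items":{"type":"number"}}},"force":{"type":"number"}},"required":["steps"]}

```bash
mkdir -p pics
cat > h.py <<'E'
import numpy as np, cv2
from cell import monitor, imaging, job, find_in, trace
def save(p,n): cv2.imwrite('pics/'+n,cv2.cvtColor(p['img'],cv2.COLOR_RGB2BGR))
def proj(p,X):
    X=np.atleast_2d(X); c=(p['view'][:3,:3]@X.T).T+p['view'][:3,3]; u=(p['mtx']@c.T).T; return u[:,:2]/u[:,2:]
def ray(p,uv):
    R=p['view'][:3,:3]; t=p['view'][:3,3]; d=R.T@np.linalg.inv(p['mtx'])@np.array([uv[0],uv[1],1.]); return -R.T@t, d/np.linalg.norm(d)
def tri(obs):
    A=0;b=0
    for p,uv in obs:
        o,d=ray(p,uv); P=np.eye(3)-np.outer(d,d); A=A+P; b=b+P@o
    return np.linalg.solve(A,b)
E
python3 - <<'E'
from h import *
s=monitor.read_state(); print(s['clock'],s['eef_pos'],s['eef_rot'],s['finger_gap'])
P={n:imaging.camera(n) for n in('scene','top','wrist')}
cv2.imwrite('pics/a.png',cv2.cvtColor(np.hstack([P['scene']['img'],P['top']['img']]),cv2.COLOR_RGB2BGR)[:, :])
for n in P:
    save(P[n],n+'0.png'); o,d=ray(P[n],(256,192)); print(n,o.round(),d.round(2))
    for t in('speed_dial','dial_index','mark_line','set_mark','start_top','start','timer_index','shaker'):
        try:
            r=find_in(P[n],t)
            print(n,t,[(np.round(x['rect'],1).tolist(),round(x['p'],2)) for x in r[:2]])
        except Exception as e: print(t,e)
E
```

```text
0.0 [ 120.95956581 -536.2804239   223.86176418] [-3.14038898e+00 -7.11669654e-05  2.21812070e-01] 93.84907972639044
scene [1091. -597.  714.] [-0.61  0.4  -0.68]
scene speed_dial [([355.9, 179.4, 35.4, 26.1], 0.57)]
scene dial_index [([357.1, 179.8, 30.5, 22.7], 0.82)]
scene mark_line []
scene set_mark [([365.9, 244.9, 39.9, 42.1], 0.34)]
scene start_top [([314.7, 160.2, 12.0, 9.1], 0.67), ([190.1, 165.6, 31.2, 23.2], 0.48)]
scene start [([317.9, 159.2, 12.9, 15.2], 0.63), ([277.3, 203.7, 23.0, 49.3], 0.45)]
scene timer_index [([402.8, 202.3, 21.8, 18.5], 0.53)]
scene shaker [([386.9, 143.4, 208.5, 212.8], 0.88)]
top [ 349. -223.  976.] [ 0.16  0.   -0.99]
top speed_dial [([160.8, 141.1, 32.0, 33.1], 0.9)]
top dial_index [([159.8, 143.8, 28.3, 30.5], 0.61)]
top mark_line [([177.9, 180.3, 9.9, 8.0], 0.7)]
top set_mark []
top start_top [([106.2, 168.4, 212.3, 197.5], 0.53), ([177.4, 180.4, 6.3, 18.2], 0.4)]
top start [([358.4, 134.6, 44.8, 45.7], 0.47)]
top timer_index [([147.6, 93.8, 18.3, 12.5], 0.72)]
top shaker [([106.1, 171.1, 210.1, 195.0], 0.86)]
wrist [ 203. -520.  384.] [-0.29 -0.06 -0.96]
wrist speed_dial []
wrist dial_index []
wrist mark_line []
wrist set_mark []
wrist start_top []
wrist start []
wrist timer_index []
wrist shaker []
```

Run:
```python
import cv2,numpy as np
a=cv2.imread('pics/scene0.png');b=cv2.imread('pics/top0.png')
c=cv2.resize(a[120:270,230:450],None,fx=1.8,fy=1.8,interpolation=2)
c=np.zeros((600,800,3),np.uint8)
c[:300,:400]=cv2.resize(a,(400,300));c[:300,400:]=cv2.resize(b,(400,300))
c[300:,:400]=cv2.resize(a[120:255,270:450],(400,300),interpolation=2)
c[300:,400:]=cv2.resize(b[75:225,80:280],(400,300),interpolation=2)
cv2.imwrite('pics/m.png',c)
```

```text
(no output)
```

View pics/m.png

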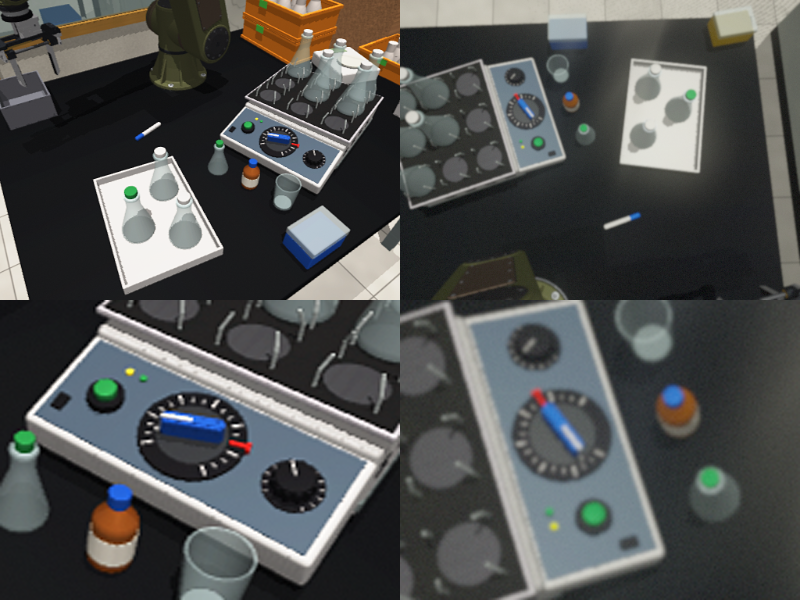

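The shaker's panel faces −y. The index points front-left (operator's view) and the red mark back-right, so the dial needs a long clockwise push. Next I'll locate the dial coarsely.

Run:
```python
from h import *
S=imaging.camera('scene');T=imaging.camera('top')
def c(im,lo,hi,box):
    h=cv2.cvtColor(im,cv2.COLOR_RGB2HSV); m=cv2.inRange(h,lo,hi); k=np.zeros_like(m); x0,y0,x1,y1=box; k[y0:y1,x0:x1]=m[y0:y1,x0:x1]
    n,l,st,ce=cv2.connectedComponentsWithStats(k); i=1+np.argmax(st[1:,4]); return ce[i],st[i].tolist()
g1=c(S['img'],(40,100,40),(80,255,255),(300,145,330,175));g2=c(T['img'],(40,100,40),(80,255,255),(165,165,195,195))
b1=c(S['img'],(100,120,40),(130,255,255),(330,160,385,205));b2=c(T['img'],(100,120,40),(130,255,255),(135,110,190,165))
r1=c(S['img'],(0,150,60),(8,255,255),(340,170,400,210));r2=c(T['img'],(0,150,60),(8,255,255),(135,110,190,165))
for n,a,b in(('btn',g1,g2),('bar',b1,b2),('red',r1,r2)): print(n,a,b,tri([(S,a[0]),(T,b[0])]).round(1))
t=tri([(S,(402.8,202.3)),(T,(147.6,93.8))]);print('timer',t.round(1))
```

```text
btn (array([317.13, 159.97]), [312, 155, 11, 11, 100]) (array([176.5, 181.5]), [171, 176, 12, 12, 120]) [518.8 -44.5  92.9]
bar (array([357.03103448, 177.08965517]), [342, 169, 30, 16, 290]) (array([158.06666667, 136.65333333]), [151, 127, 17, 26, 150]) [621.4  -5.9  96.9]
red (array([377.76666667, 184.9       ]), [373, 183, 10, 6, 30]) (array([148.88888889, 122.88888889]), [147, 121, 5, 5, 18]) [659.7  20.4  88.3]
timer [730.7  24.3  89.6]
```

Call:
arm_command:
  steps:
    - [0, 41, -27, 1, -10]
    - [0, 82, -54, 2, -20]
    - [0, 123, -81, 3, -30]
    - [0, 165, -108, 4, -40]
    - [0, 206, -135, 5, -50]
    - [0, 247, -162, 6, -60]
    - [0, 288, -189, 6, -70]
    - [0, 329, -216, 7, -80]
    - [0, 370, -243, 7, -90]
    - [0, 412, -270, 8, -100]
    - [0, 453, -297, 8, -110]
    - [0, 494, -324, 9, -120]
    - [0, 535, -351, 9, -130]
    - [0, 576, -378, 10, -140]
    - [0, 576, -378, 10, -140]
    - [0, 576, -378, 10, -140]

```text
clock: 3.45
eef_pos: [599.4, -41.4, 214.2]
eef_rot: [-3.141, -0.0, 2.664]
wrist_force: [1.5, -0.1, 1.4]
finger_gap: 0.6
finger_force: 0.0
```

Run:
```python
from h import *
s=monitor.read_state(); print(s['clock'],s['eef_pos'].round(1),s['eef_rot'].round(3),s['joints'].round(2),s['finger_gap'])
W=imaging.camera('wrist'); save(W,'w1.png'); np.savez('w1.npz',**{k:W[k] for k in('img','mtx','view')})
print(proj(W,[[619,-12,85],[519,-44,90],[660,20,88]]).round())
for t in('speed_dial','dial_index','mark_line','start_top','timer_index'):
    print(t,[(np.round(x['rect'],1).tolist(),round(x['p'],2)) for x in find_in(W,t)[:2]])
```

```text
3.45 [599.4 -41.4 214.2] [-3.141 -0.     2.664] [-0.13  0.42  1.38 -0.    1.34 -1.22] 0.6399151005797793
[[295. 191.]
 [215. 113.]
 [342. 213.]]
speed_dial [([299.7, 182.8, 77.6, 66.7], 0.96)]
dial_index [([299.2, 181.8, 78.9, 64.3], 0.93)]
mark_line [([342.3, 213.9, 16.6, 12.9], 0.45)]
start_top [([215.2, 113.8, 27.5, 28.8], 0.63)]
timer_index [([372.9, 262.6, 43.1, 41.3], 0.7)]
```

View pics/w1.png

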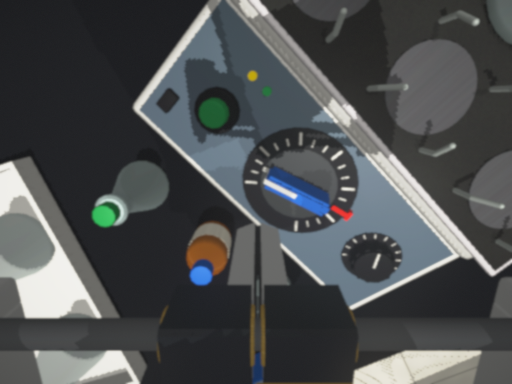

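The wrist view is clear: dial ring at about (300,180), white index line on the bar's left half near (280,188), red tab at (341,212), button at (214,112), timer at (372,257).

```bash
cat >> h.py <<'E'
from scipy.optimize import least_squares
TILT=np.radians(15)
def frame(yaw): # dial_axis axes: x up slope, yaw = world angle of x
    c,s=np.cos(yaw),np.sin(yaw); x=np.array([c*np.cos(TILT),s*np.cos(TILT),np.sin(TILT)]); y=np.array([-s,c,0]); return np.c_[x,y,np.cross(x,y)]
def onplane(p,uv,C,R,h):
    o,d=ray(p,uv); n=R[:,2]; q=o+d*((C+h*n-o)@n/(d@n)); return R.T@(q-C)
def comp(m,near):
    n,l,st,ce=cv2.connectedComponentsWithStats(m); best=None
    for i in range(1,n):
        if st[i,4]<8: continue
        d=np.hypot(*(ce[i]-near))
        if best is None or d<best[0]: best=(d,i)
    return l==best[1],ce[best[1]],st[best[1]]
def measure(p,C,R,bar_rough=None,dbg=False):
    """cw angles from dial x (deg): mark, index"""
    hsv=cv2.cvtColor(p['img'],cv2.COLOR_RGB2HSV); out={}
    def pts(m,h):
        v,u=np.nonzero(m); return np.array([onplane(p,(a,b),C,R,h) for a,b in zip(u,v)])
    near=proj(p,C)[0]; yy,xx=np.mgrid[:384,:512]; close=np.hypot(xx-near[0],yy-near[1])<130
    red=(cv2.inRange(hsv,(0,140,60),(8,255,255))|cv2.inRange(hsv,(172,140,60),(180,255,255)))>0
    q=pts(red&close,2); r=np.hypot(q[:,0],q[:,1]); q=q[(r>38)&(r<64)]; 
    out['mark']=np.degrees(np.arctan2(-q[:,1].mean(),q[:,0].mean())); out['nr']=len(q); out['rr']=np.hypot(*q[:,:2].mean(0))
    wh=cv2.inRange(hsv,(0,0,150),(180,110,255))>0
    q=pts(wh&close,24); r=np.hypot(q[:,0],q[:,1]); q=q[r<31]; c=q[:,:2].mean(0)
    out['idx']=np.degrees(np.arctan2(-c[1],c[0])); out['nw']=len(q); out['rw']=np.hypot(*c)
    w,V=np.linalg.eigh(np.cov(q[:,:2].T)); v=V[:,1]*np.sign(V[:,1]@c); out['idx_pca']=np.degrees(np.arctan2(-v[1],v[0]))
    bl=cv2.inRange(hsv,(100,120,130),(130,255,255))>0
    return out
E
python3 - <<'E'
from h import *
W=dict(np.load('w1.npz')); im=W['img']; hsv=cv2.cvtColor(im,cv2.COLOR_RGB2HSV)
# outer ring contour: cast radial rays from centre in from outside; dark ring vs blue-grey panel
g=cv2.cvtColor(im,cv2.COLOR_RGB2GRAY).astype(int); pts=[]
C0=np.array([620,-9,84.]);R0=frame(np.radians(108))
sat=hsv[...,1]
E=[]
for a in np.radians(np.arange(0,360,4)):
    d=np.array([np.cos(a),np.sin(a),0]); rr=np.arange(66,46,-.5)
    uv=proj(W,[C0+R0@(d*r) for r in rr]); v=cv2.remap(g.astype(np.float32),uv[:,0].astype(np.float32)[None],uv[:,1].astype(np.float32)[None],1)[0]
    dv=v[:-4]-v[4:]; i=np.argmax(dv)
    if dv[i]>25: E.append(uv[i+2])
E=np.array(E); print(len(E))
el=cv2.fitEllipse(E.astype(np.float32)); print(el)
al=np.linspace(0,2*np.pi,73)[:-1]
def res(x):
    R=frame(np.radians(108)); C=x[:3]
    q=np.array([onplane(W,e,C,R,0) for e in E]); return np.hypot(q[:,0],q[:,1])-57
s=least_squares(res,C0,loss='soft_l1'); print(s.x,np.abs(s.fun).mean())
C=s.x
for y in(106,108,110):
    R=frame(np.radians(y)); print(y,onplane(W,(214,113),C,R,8),onplane(W,(372,257),C,R,14),measure(W,C,R))
np.save('C.npy',C)
E
```

```text
83
((299.2567138671875, 180.51968383789062), (104.74757385253906, 118.54834747314453), 87.81439208984375)
[615.67831575  -6.41686459  80.75115991] 1.1366296338893234
106 [ -8.75779454 104.03219695   8.        ] [   9.63850316 -103.22906714   14.        ] {'mark': np.float64(74.04981416552035), 'nr': 145, 'rr': np.float64(51.371959929660946), 'idx': np.float64(-121.67775009661112), 'nw': 230, 'rw': np.float64(13.632212000294993), 'idx_pca': np.float64(-91.71874864758378)}
108 [ -4.85797376 104.27361014   8.        ] [   5.80108955 -104.04310499   14.        ] {'mark': np.float64(76.1999964632508), 'nr': 145, 'rr': np.float64(51.53393700727044), 'idx': np.float64(-119.55672551103218), 'nw': 229, 'rw': np.float64(13.496700369562243), 'idx_pca': np.float64(-89.62511785085701)}
110 [ -0.95401339 104.37884716   8.        ] [   1.91036626 -104.73273479   14.        ] {'mark': np.float64(78.354314819263), 'nr': 145, 'rr': np.float64(51.70361469600617), 'idx': np.float64(-117.15347371019148), 'nw': 227, 'rw': np.float64(13.539194340113157), 'idx_pca': np.float64(-87.17148899409472)}
```

Run:
```python
from h import *
W=dict(np.load('w1.npz')); C=np.load('C.npy'); R=frame(np.radians(110.6)); k=3
im=cv2.cvtColor(W['img'],cv2.COLOR_RGB2BGR)[80:280,160:420]; im=cv2.resize(im,None,fx=k,fy=k,interpolation=cv2.INTER_CUBIC)
a=np.linspace(0,2*np.pi,80)
def circ(x,y,r,h,col):
    q=proj(W,[C+R@np.array([x+r*np.cos(t),y+r*np.sin(t),h]) for t in a]); q=((q+.5-[160,80])*k-.5); cv2.polylines(im,[q.astype(int)],True,col,1)
circ(0,0,57,0,(0,255,255));circ(0,0,38,0,(0,255,0));circ(0,0,1,0,(0,255,0));circ(0,105,13,8,(255,0,255));circ(0,-115,20,14,(255,0,255))
for y in(-7,7):
    pass
print(im.shape); cv2.imwrite('pics/ov.png',im)
```

```text
(600, 780, 3)
```

View pics/ov.png

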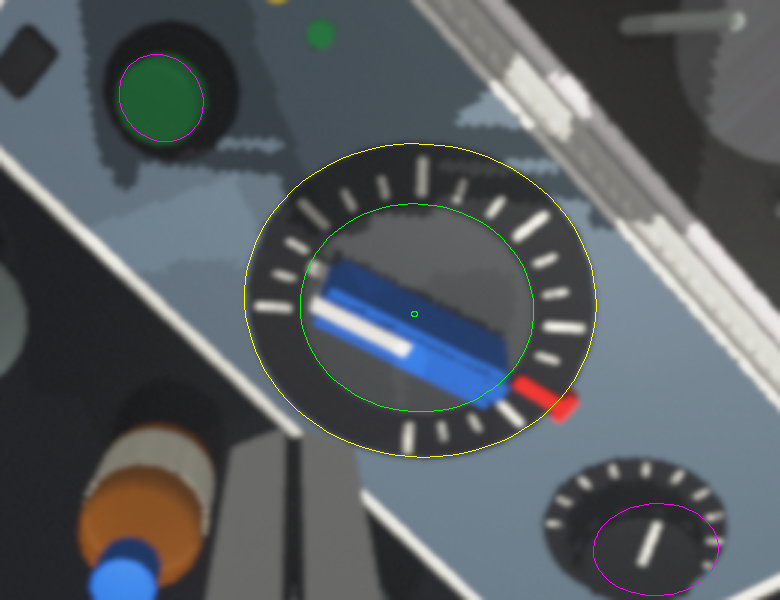

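Overlay fits: ring, button and timer all match, with the white line from about (265,182) to (297,196). Next, the index angle from the line and the push path.

```bash
cat > p.py <<'E'
from h import *
YAW=np.radians(110.6); R=frame(YAW)
def ang(p,C,thr=185,verbose=True):
    hsv=cv2.cvtColor(p['img'],cv2.COLOR_RGB2HSV)
    m=measure(p,C,R)
    wh=cv2.inRange(hsv,(0,0,thr),(180,70,255))
    n,l,st,ce=cv2.connectedComponentsWithStats(wh); best=None
    for i in range(1,n):
        if st[i,4]<25 or st[i,4]>1500: continue
        v,u=np.nonzero(l==i); q=np.array([onplane(p,(a,b),C,R,24)[:2] for a,b in zip(u,v)])
        c=q.mean(0); r=np.hypot(*c)
        w,V=np.linalg.eigh(np.cov(q.T)); L=np.sqrt(12*w[1])
        if r<24 and L>14 and (best is None or L>best[0]):
            d=V[:,1]*np.sign(V[:,1]@c); best=(L,r,np.degrees(np.arctan2(-c[1],c[0])),np.degrees(np.arctan2(-d[1],d[0])),c)
    return dict(mark=m['mark'].round(2),rr=m['rr'].round(1),idx=best and [np.round(b,2) for b in best])
E
python3 - <<'E'
from p import *
W=dict(np.load('w1.npz')); C=np.load('C.npy')
print(ang(W,C),ang(W,C,160))
print('axis24',(C+R@[0,0,24]).round(1),'btn',(C+R@[0,105,8]).round(1))
for e in((265,181.7),(296.7,196.7)): print(onplane(W,e,C,R,24).round(1))
s=monitor.read_state(); p=s['eef_pos']; y=s['eef_rot'][2]; print(p,y)
E
```

```text
{'mark': np.float64(79.0), 'rr': np.float64(51.8), 'idx': [np.float64(32.4), np.float64(16.41), np.float64(-109.42), np.float64(-106.3), array([-5.46, 15.47])]} {'mark': np.float64(79.0), 'rr': np.float64(51.8), 'idx': [np.float64(32.98), np.float64(16.7), np.float64(-109.17), np.float64(-105.93), array([-5.48, 15.77])]}
axis24 [617.9 -12.2 103.9] btn [518.1 -45.3  88.5]
[-10.1  29.9  24. ]
[-0.3 -0.8 24. ]
[599.49158571 -41.69258636 214.76028283] 2.6639381460284235
```

```bash
cat >> p.py <<'E'
C=np.load('C.npy')
def tcp(th,gap=0,h=10,rad=22):
    t=np.radians(th); u=np.array([np.cos(t),-np.sin(t)]); tt=np.array([-np.sin(t),-np.cos(t)])
    c=rad*u-(19.8+gap)*tt; q=C+R@np.array([*c,h]); q[2]+=19
    b=R@np.array([*u,0]); return q, np.arctan2(b[1],b[0])+np.pi
def rel(q,yaw,p0,y0):
    d=q-p0; c,s=np.cos(y0),np.sin(y0); t=-np.degrees((yaw-y0+np.pi)%(2*np.pi)-np.pi)
    return [0,*(np.round([c*d[0]+s*d[1],s*d[0]-c*d[1],-d[2],t],1)).tolist()]
E
python3 - <<'E'
from p import *
p0,y0=np.array([599.5,-41.7,214.3]),2.664
print(rel(*tcp(72.5,8,60),p0,y0),rel(*tcp(72.5,8,10),p0,y0)); 
q,y=tcp(72.5,8,10); print(q,y)
for th in np.r_[72.5,np.arange(80,252,10),247]: print(th,rel(*tcp(th,0),q,y)[1:4], (tcp(th)[1]-y)%(2*np.pi))
E
```

```text
[0, 5.6, 59.2, 48.0, -64.9] [0, 15.2, 67.8, 96.3, -64.9]
[617.1450945   25.55535788 117.98479778] 3.7967611389622764
72.5 [-0.2, -7.8, 2.0] 0.0
80.0 [-2.6, -10.7, 2.5] 6.1562546189754945
90.0 [-5.2, -15.0, 3.4] 5.987554647717935
100.0 [-7.0, -19.8, 4.5] 5.818854676460375
110.0 [-8.0, -24.7, 5.7] 5.649483408035833
120.0 [-8.0, -29.7, 7.0] 5.478836090928373
130.0 [-7.2, -34.6, 8.3] 5.306439147479368
140.0 [-5.5, -39.3, 9.6] 5.1320089400332405
150.0 [-3.0, -43.6, 10.9] 4.955497440156531
160.0 [0.3, -47.4, 12.2] 4.77711464494045
170.0 [4.2, -50.6, 13.3] 4.5973173452363
180.0 [8.6, -53.0, 14.3] 4.416758320923038
190.0 [13.5, -54.7, 15.1] 4.236199296609776
200.0 [18.5, -55.5, 15.7] 4.056401996905627
210.0 [23.7, -55.5, 16.1] 3.878019201689545
220.0 [28.7, -54.6, 16.2] 3.7015077018128357
230.0 [33.6, -52.8, 16.2] 3.5270774943667074
240.0 [38.1, -50.3, 15.9] 3.354680550917704
250.0 [42.0, -47.0, 15.3] 3.1840332338102435
247.0 [40.9, -48.1, 15.5] 3.2350688027386214
```

Call:
arm_command:
  steps:
    - [0, 2, 10, 8, -10]
    - [0, 3, 20, 16, -20]
    - [0, 4, 30, 24, -30]
    - [0, 5, 40, 32, -40]
    - [0, 5, 50, 40, -50]
    - [0, 6, 59, 48, -60]
    - [0, 6, 59, 48, -65]
    - [0, 10, 63, 66, -65]
    - [0, 13, 66, 82, -65]
    - [0, 15, 68, 94, -65]
    - [0, 15, 68, 96, -65]
    - [0, 15, 68, 96, -65]

```text
clock: 5.25
eef_pos: [617.7, 26.2, 118.6]
eef_rot: [-3.141, 0.0, -2.484]
wrist_force: [-0.1, -0.8, -0.0]
finger_gap: 0.4
finger_force: 0.0
```

Run:
```python
from p import *
s=monitor.read_state(); print(s['clock'],s['eef_pos'].round(1),s['eef_rot'].round(3),s['joints'].round(2),s['wrist_force'].round(1))
W=imaging.camera('wrist'); save(W,'w2.png'); print(ang(W,C))
```

```text
5.25 [617.7  26.2 118.6] [-3.141  0.    -2.484] [-0.02  0.55  1.42 -0.    1.17 -2.25] [-0.1 -0.8 -0. ]
{'mark': np.float64(78.87), 'rr': np.float64(53.1), 'idx': None}
```

View pics/w2.png

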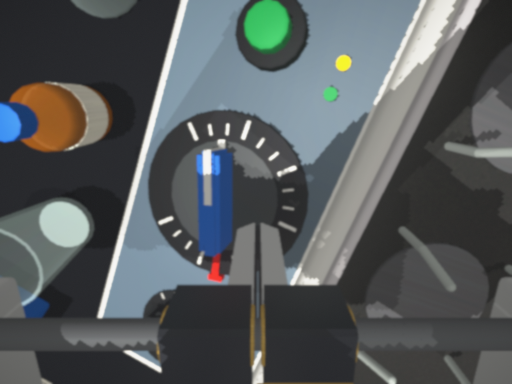

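The fingertip is behind the bar's plain end, right of it at about (258,230), with the index line near (207,175) and the red tab at (216,267). Now the push, stopping short.

Call:
arm_command:
  steps:
    - [0, 0, -8, 2, 0]
    - [0, -2.6, -10.7, 2.5, 7.3]
    - [0, -5.2, -15, 3.4, 16.9]
    - [0, -7, -19.8, 4.5, 26.6]
    - [0, -8, -24.7, 5.7, 36.3]
    - [0, -8, -29.7, 7, 46.1]
    - [0, -7.2, -34.6, 8.3, 56]
    - [0, -5.5, -39.3, 9.6, 66]
    - [0, -3, -43.6, 10.9, 76.1]
    - [0, 0.3, -47.4, 12.2, 86.3]
    - [0, 4.2, -50.6, 13.3, 96.6]
    - [0, 8.6, -53, 14.3, 106.9]
    - [0, 13.5, -54.7, 15.1, 117.3]
    - [0, 18.5, -55.5, 15.7, 127.6]
    - [0, 23.7, -55.5, 16.1, 137.8]
    - [0, 28.7, -54.6, 16.2, 147.9]
    - [0, 33.6, -52.8, 16.2, 157.9]
    - [0, 38.1, -50.3, 15.9, 167.8]
    - [0, 38.1, -50.3, 15.9, 167.8]

```text
clock: 7.68
eef_pos: [619.0, -37.8, 103.4]
eef_rot: [3.139, -0.001, 0.871]
wrist_force: [2.8, -4.3, 3.3]
finger_gap: 0.6
finger_force: 2.6
```

Run:
```python
from p import *
s=monitor.read_state(); print(s['clock'],s['eef_pos'].round(1),s['eef_rot'].round(3),s['joints'].round(2),s['wrist_force'].round(1))
W=imaging.camera('wrist'); save(W,'w3.png'); np.savez('w3.npz',**{k:W[k] for k in('img','mtx','view')}); print(ang(W,C),ang(W,C,150)); print(tcp(240))
```

```text
7.675 [619.  -37.8 103.4] [ 3.139e+00 -1.000e-03  8.710e-01] [-0.12  0.57  1.43 -0.    1.14  0.58] [ 2.8 -4.3  3.3]
{'mark': np.float64(79.09), 'rr': np.float64(51.9), 'idx': [np.float64(18.67), np.float64(23.9), np.float64(63.22), np.float64(61.51), array([ 10.77, -21.34])]} {'mark': np.float64(79.09), 'rr': np.float64(51.9), 'idx': None}
(array([617.58755246, -37.50959668, 102.12536009]), np.float64(0.8682563827003942))
```

View pics/w3.png

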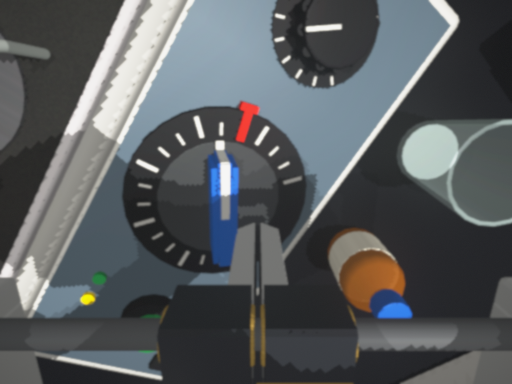

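The bar sits at about 62° with the finger at its lower right. A white index tip at disc level shows at (220,147) and the red mark at (247,122), so roughly 16° remain.

```bash
cat >> p.py <<'E'
def tip(p):
    """disc-level white index tip and mark, by polar sampling on the h=1 plane"""
    def prof(r0,r1,f):
        a=np.arange(30,110,.25); rr=np.arange(r0,r1,.5)
        P=np.array([[C+R@np.array([r*np.cos(np.radians(t)),-r*np.sin(np.radians(t)),1.]) for r in rr] for t in a])
        uv=proj(p,P.reshape(-1,3)).astype(np.float32).reshape(len(a),len(rr),2)
        v=cv2.remap(p['img'].astype(np.float32),uv[...,0],uv[...,1],1); return a,f(v).mean(1)
    a,w=prof(35,39,lambda v:v.min(2)); a2,m=prof(43,58,lambda v:np.clip(v[...,0]-v[...,1:].max(2),0,None))
    def cen(a,v):
        i=np.argmax(v); k=np.abs(a-a[i])<7; x=np.clip(v[k]-(v[k].min()+.4*(v[i]-v[k].min())),0,None); return (a[k]@x)/x.sum(), v[i]
    return cen(a,w),cen(a2,m)
E
python3 - <<'E'
from p import *
W=dict(np.load('w3.npz')); print(tip(W))
q,y=tcp(240)
for th in(245,250,252,254,256): print(th,rel(*tcp(th),q,y))
E
```

```text
((np.float64(63.13062466609836), np.float32(226.15015)), (np.float64(79.63778196471272), np.float32(183.45152)))
245 [0, -1.7, -1.9, -0.2, 4.9]
250 [0, -3.2, -4.0, -0.5, 9.8]
252 [0, -3.8, -4.9, -0.7, 11.7]
254 [0, -4.3, -5.8, -0.8, 13.7]
256 [0, -4.8, -6.7, -0.9, 15.6]
```

Call:
arm_command:
  steps:
    - [0, -1.7, -1.9, -0.2, 4.9]
    - [0, -3.2, -4, -0.5, 9.8]
    - [0, -4.3, -5.8, -0.8, 13.7]
    - [0, -4.3, -5.8, -0.8, 13.7]
    - [0, -4.3, -5.8, -0.8, 13.7]

```text
clock: 8.35
eef_pos: [611.7, -37.0, 103.8]
eef_rot: [3.14, -0.001, 0.636]
wrist_force: [3.8, -4.6, 3.2]
finger_gap: 0.3
finger_force: 2.6
```

Run:
```python
from p import *
W=imaging.camera('wrist'); print(W['shot'],tip(W),ang(W,C)['idx'])
q,y=tcp(254)
for th in(255,256,257,258,259): print(th,rel(*tcp(th),q,y))
```

```text
9 ((np.float64(80.03435074753784), np.float32(232.50208)), (np.float64(79.44228070460959), np.float32(182.29782))) [np.float64(26.22), np.float64(20.43), np.float64(81.1), np.float64(79.43), array([  3.16, -20.18])]
255 [0, -0.3, -0.4, -0.1, 1.0]
256 [0, -0.7, -0.8, -0.1, 1.9]
257 [0, -1.0, -1.1, -0.2, 2.9]
258 [0, -1.4, -1.5, -0.3, 3.9]
259 [0, -1.7, -1.9, -0.4, 4.8]
```

Aligned to within about half a degree. Back off sideways, lift, and check.

Call:
arm_command:
  steps:
    - [0, 0, 4, 0, 0]
    - [0, 0, 10, 0, 0]
    - [0, 0, 12, -20, 0]
    - [0, 0, 12, -50, 0]
    - [0, 0, 12, -70, 0]
    - [0, 0, 12, -70, 0]

```text
clock: 9.15
eef_pos: [618.7, -46.3, 174.4]
eef_rot: [3.14, -0.002, 0.633]
wrist_force: [-0.1, -0.4, -0.8]
finger_gap: 0.6
finger_force: 0.0
```

Run:
```python
from p import *
s=monitor.read_state(); print(s['clock'],s['eef_pos'].round(1),s['eef_rot'].round(3),s['wrist_force'].round(1))
W=imaging.camera('wrist'); print(tip(W),ang(W,C)['idx']); T=imaging.camera('top'); print(tip(T))
n=proj(W,C)[0].astype(int); x,y=np.clip(n-100,0,None); cr=W['img'][y:y+200,x:x+200]
cv2.imwrite('pics/w4.png',cv2.cvtColor(cv2.resize(cr,None,fx=3,fy=3,interpolation=2),cv2.COLOR_RGB2BGR))
```

```text
9.15 [618.7 -46.3 174.4] [ 3.14e+00 -2.00e-03  6.33e-01] [-0.1 -0.4 -0.8]
((np.float64(80.04710620306366), np.float32(232.96155)), (np.float64(79.39345572234254), np.float32(180.19414))) [np.float64(32.16), np.float64(17.5), np.float64(81.37), np.float64(78.71), array([  2.62, -17.3 ])]
((np.float64(40.92616034385792), np.float32(53.806152)), (np.float64(54.384344603573254), np.float32(0.9217122)))
```

View pics/w4.png

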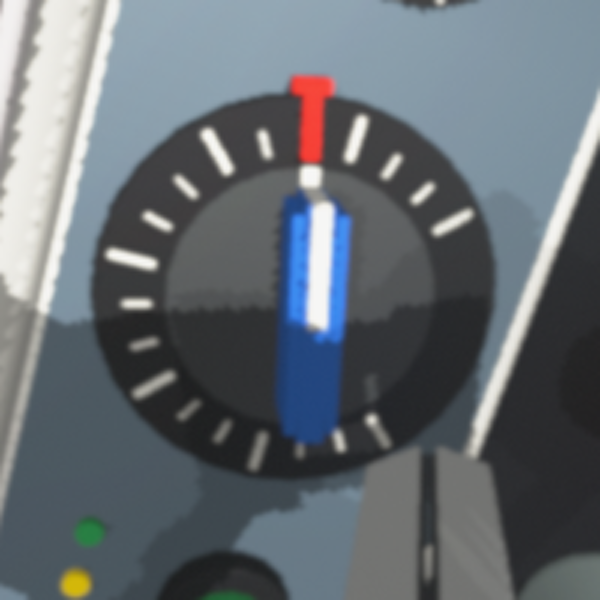

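Aligned: index tip at (311,176) directly under the red tab at (311,150). Now the start button.

Run:
```python
from p import *
W=imaging.camera('wrist'); hsv=cv2.cvtColor(W['img'],cv2.COLOR_RGB2HSV)
m=cv2.inRange(hsv,(40,100,40),(85,255,255)); g=proj(W,C+R@[0,105,8])[0]; k,ce,st=comp(m,g); print('pred',g.round(1),'seen',ce.round(1),st)
e=C+R@np.array([4,105,8.]); a=YAW; q=e-8*np.array([np.cos(a),np.sin(a),0])+[0,0,19]
p0,y0=monitor.read_state()['eef_pos'],0.633
for up in(40,14): print(q+[0,0,up],rel(q+[0,0,up],a,p0,y0))
```

```text
pred [190.  285.4] seen [189.9 279.1] [176 271  29  15 352]
[519.5758925  -49.17021792 148.5138427 ] [0, -80.9, -55.5, 23.5, -74.3]
[519.5758925  -49.17021792 122.5138427 ] [0, -80.9, -55.5, 49.5, -74.3]
```

Call:
arm_command:
  steps:
    - [0, -12, -8, 4, -10]
    - [0, -23, -16, 8, -20]
    - [0, -35, -24, 12, -30]
    - [0, -46, -32, 16, -40]
    - [0, -58, -40, 19, -50]
    - [0, -70, -48, 23, -60]
    - [0, -80, -55, 23.5, -70]
    - [0, -81, -55.5, 36, -74.3]
    - [0, -81, -55.5, 49.5, -74.3]
    - [0, -81, -55.5, 49.5, -74.3]
    - [0, -81, -55.5, 49.5, -74.3]

```text
clock: 10.68
eef_pos: [520.1, -49.1, 123.8]
eef_rot: [-3.141, -0.0, 1.928]
wrist_force: [0.4, -0.2, 0.8]
finger_gap: 0.4
finger_force: 0.0
```

Run:
```python
from p import *
s=monitor.read_state(); print(s['clock'],s['eef_pos'].round(1),s['eef_rot'].round(3),s['wrist_force'].round(1))
W=imaging.camera('wrist'); save(W,'w5.png'); print(tip(W)); S=imaging.camera('scene')
W=W['img'][120:312,128:384]; s=S['img'][112:208,256:384]
cv2.imwrite('pics/w5.png',cv2.cvtColor(np.hstack([cv2.resize(W,(400,300)),cv2.resize(s,(400,300))]),cv2.COLOR_RGB2BGR))
```

```text
10.675 [520.1 -49.1 123.8] [-3.141 -0.     1.928] [ 0.4 -0.2  0.8]
((np.float64(79.02171479711052), np.float32(240.60889)), (np.float64(80.74945929960487), np.float32(191.59682)))
```

View pics/w5.png

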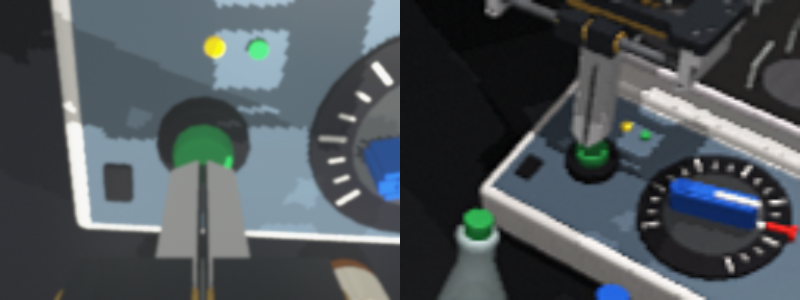

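The finger is over the green button. The alignment reading from this oblique view differs a little (79.0 vs 80.7), so I'll refit the ring centre per view before pressing.

```bash
cat >> p.py <<'E'
def refit(p):
    """centre from outer ring edge in this very picture (tilt/yaw known, z held)"""
    global C
    g=cv2.cvtColor(p['img'],cv2.COLOR_RGB2GRAY).astype(np.float32); E=[]; rr=np.arange(64,50,-.25)
    for t in np.radians(np.arange(0,360,3)):
        P=[C+R@np.array([r*np.cos(t),-r*np.sin(t),0]) for r in rr]; uv=proj(p,P).astype(np.float32)
        v=cv2.remap(g,uv[None,:,0].copy(),uv[None,:,1].copy(),1,borderValue=0)[0]; d=v[:-6]-v[6:]; i=np.argmax(d)
        if d[i]>20 and (uv>2).all() and uv[:,0].max()<510 and uv[:,1].max()<382: E.append(uv[i+3])
    def res(x):
        Cx=np.array([x[0],x[1],C[2]]); q=np.array([onplane(p,e,Cx,R,0) for e in E]); return np.hypot(q[:,0],q[:,1])-x[2]
    s=least_squares(res,[C[0],C[1],57],loss='soft_l1',f_scale=.4); C=np.array([s.x[0],s.x[1],C[2]]); return len(E),s.x,np.median(np.abs(s.fun))
E
python3 - <<'E'
import p; from p import *
W=imaging.camera('wrist'); np.savez('w5.npz',**{k:W[k] for k in('img','mtx','view')})
for n in('w1','w3','w5'):
    W=dict(np.load(n+'.npz')); p.C=np.load('C.npy')
    for _ in range(2): f=refit(W)
    print(n,f,tip(W),ang(W,p.C)['idx'])
E
```

```text
w1 (112, array([615.78692374,  -6.21618973,  56.98107326]), np.float64(0.4781498788174865)) ((np.float64(34.43614074560761), np.float32(82.07886)), (np.float64(80.11681002146052), np.float32(182.63795))) [np.float64(32.41), np.float64(16.61), np.float64(-109.76), np.float64(-106.3), array([-5.62, 15.64])]
w3 (110, array([617.24509641,  -6.72264473,  56.7787456 ]), np.float64(0.4958068454751121)) ((np.float64(60.88129991633882), np.float32(196.86243)), (np.float64(78.3661268227977), np.float32(183.08688))) [np.float64(18.65), np.float64(23.18), np.float64(59.84), np.float64(61.51), array([ 11.64, -20.04])]
w5 (118, array([615.35180988,  -6.21005795,  57.74358394]), np.float64(0.9647681980288034)) ((np.float64(79.45481336913483), np.float32(238.57764)), (np.float64(81.20422587778233), np.float32(191.50006))) None
```

Call:
arm_command:
  steps:
    - [0, 0, 0, -40, 0]
    - [0, -30, 40, -50, 0]
    - [0, -60, 80, -50, 0]
    - [0, -75, 105, -50, 0]
    - [0, -75, 105, -50, 0]
    - [0, -75, 105, -50, 0]
    - [0, -75, 105, -50, 0]

```text
clock: 11.7
eef_pos: [644.0, -82.4, 174.3]
eef_rot: [3.141, 0.0, 1.929]
wrist_force: [0.7, -0.2, 1.0]
finger_gap: 0.5
finger_force: 0.0
```

Run:
```python
import p; from p import *
W=imaging.camera('wrist'); np.savez('w6.npz',**{k:W[k] for k in('img','mtx','view')})
print(tip(W))
for _ in range(2): f=refit(W)
print(f,tip(W),ang(W,p.C)['idx'],ang(W,p.C)['mark'])
# rectified top-down plan of disc plane, 6 px/mm, centred, mark to the right
k=4.3; a=np.arange(-69,70,1/k); X,Y=np.meshgrid(a,a) # X right=-dial y, Y down=-dial x
P=p.C+np.stack([-Y,-X,np.full_like(X,1)],-1)@R.T
uv=proj(W,P.reshape(-1,3)).astype(np.float32).reshape(*X.shape,2); im=cv2.remap(W['img'],uv[...,0],uv[...,1],cv2.INTER_CUBIC)
c=im.shape[0]//2
for t in(79,81,83): 
    pass
cv2.circle(im,(c,c),int(57*k),(0,255,255),1);cv2.circle(im,(c,c),int(38*k),(0,255,0),1);cv2.circle(im,(c,c),2,(0,255,0),-1)
t=np.radians(80); cv2.line(im,(c,c),(int(c+67*k*np.sin(t)),int(c-67*k*np.cos(t))),(255,0,255),1)
cv2.imwrite('pics/w6.png',cv2.cvtColor(im,cv2.COLOR_RGB2BGR)); print(im.shape)
```

```text
((np.float64(79.92695872425007), np.float32(152.24048)), (np.float64(79.55505664907587), np.float32(126.75211)))
(106, array([616.42865981,  -6.67804528,  56.6847466 ]), np.float64(0.3350309148826973)) ((np.float64(78.93110942369702), np.float32(142.05676)), (np.float64(78.83084330515858), np.float32(128.34157))) [np.float64(17.22), np.float64(22.96), np.float64(77.31), np.float64(82.09), array([  5.04, -22.4 ])] 78.22
(598, 598, 3)
```

View pics/w6.png

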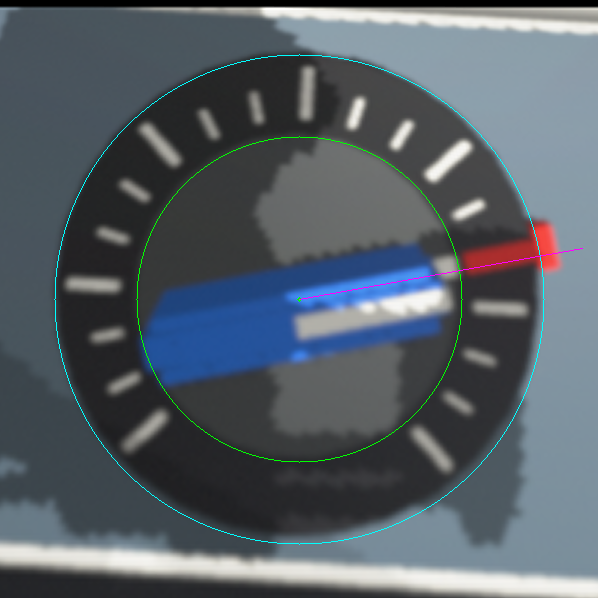

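In the rectified view the index tip (447,267) and the red mark (465–540, 263–245) lie on the same radius within half a degree. Back to the button.

Call:
arm_command:
  steps:
    - [0, 30, -40, 0, 0]
    - [0, 60, -80, 0, 0]
    - [0, 75, -105, 0, 0]
    - [0, 75, -105, 20, 0]
    - [0, 75, -105, 40, 0]
    - [0, 75, -105, 54, 0]
    - [0, 75, -105, 58, 0]
    - [0, 75, -105, 58, 0]
    - [0, 75, -105, 58, 0]

```text
clock: 12.88
eef_pos: [520.2, -49.2, 116.4]
eef_rot: [3.141, 0.0, 1.929]
wrist_force: [-0.3, 0.4, -0.3]
finger_gap: 0.3
finger_force: 0.0
```

Call:
arm_command:
  steps:
    - [0, 0, 0, 3, 0]
    - [0, 0, 0, 5, 0]
    - [0, 0, 0, 7, 0]
    - [0, 0, 0, 8, 0]
    - [0, 0, 0, 9, 0]
    - [0, 0, 0, 9, 0]

```text
clock: 13.62
eef_pos: [520.3, -49.0, 108.2]
eef_rot: [3.14, 0.0, 1.929]
wrist_force: [-4.8, 3.2, 18.2]
finger_gap: 0.5
finger_force: 8.0
```

Call:
arm_command:
  steps:
    - [0, 0, 0, -3, 0]
    - [0, 0, 0, -3, 0]
    - [0, 0, 0, -3, 0]

```text
clock: 14.0
eef_pos: [520.1, -49.3, 109.9]
eef_rot: [3.141, 0.0, 1.929]
wrist_force: [2.2, -0.4, 3.9]
finger_gap: 0.5
finger_force: 2.1
```

Run:
```python
from p import *
s=monitor.read_state(); print(s['clock'],s['eef_pos'].round(1),s['wrist_force'].round(1))
W=imaging.camera('wrist'); S=imaging.camera('scene')
W=W['img'][140:290,156:356]; s=S['img'][135:187,286:356]
cv2.imwrite('pics/w7.png',cv2.cvtColor(np.hstack([cv2.resize(W,(400,300)),cv2.resize(s,(400,300))]),cv2.COLOR_RGB2BGR))
```

```text
14.0 [520.1 -49.3 109.9] [ 2.2 -0.4  3.9]
```

View pics/w7.png

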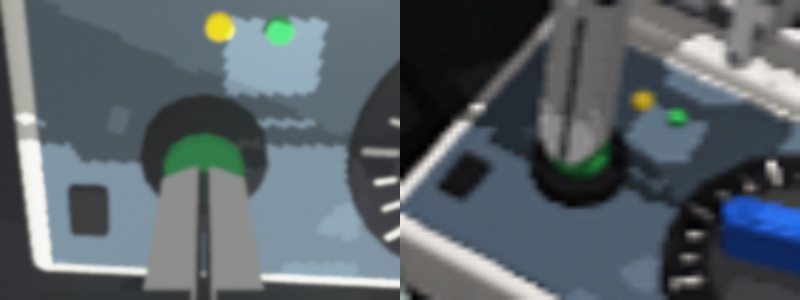

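At 3 mm up the force is 3.9 N, which is the spring; the 18 N before was the bottom stop, so the button went fully down on its green top. Release and lift clear.

Call:
arm_command:
  steps:
    - [0, 0, 0, -8, 0]
    - [0, 0, 0, -30, 0]
    - [0, 0, 0, -60, 0]
    - [0, -75, 105, -60, 0]
    - [0, -75, 105, -60, 0]
    - [0, -75, 105, -60, 0]
    - [0, -75, 105, -60, 0]

```text
clock: 14.98
eef_pos: [643.8, -82.4, 169.1]
eef_rot: [-3.14, -0.001, 1.929]
wrist_force: [-0.2, -0.2, -0.2]
finger_gap: 0.6
finger_force: 0.0
```

Run:
```python
import p; from p import *
s=monitor.read_state(); print(s['clock'],s['eef_pos'].round(1),s['wrist_force'].round(1))
W=imaging.camera('wrist'); refit(W); print(refit(W),tip(W))
cv2.imwrite('pics/w8.png',cv2.cvtColor(W['img'],cv2.COLOR_RGB2BGR))
```

```text
14.975 [643.8 -82.4 169.1] [-0.2 -0.2 -0.2]
(111, array([616.56273848,  -6.50852884,  56.61008885]), np.float64(0.3038714006036045)) ((np.float64(79.05435378201084), np.float32(146.58252)), (np.float64(78.79351105036733), np.float32(136.28516)))
```

View pics/w8.png

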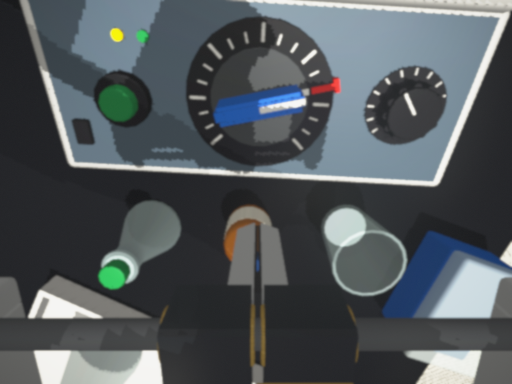

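The button is up again at (118,103), the index lines up with the red mark at (320,87), and nothing else has moved.

```bash
python3 -c "
from cell import job; print(job.sign_off())"
```

```text
the job is handed in; nothing more can be done
None
```

The index is lined up with the red mark to within about half a degree. After that, the start button was pressed fully down and came back up, and the job was handed in at about 15 s.

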